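Set the slide scanner's transport lock

ROBOT

A 6-joint arm with a two-finger parallel gripper is mounted at the origin on the work surface. World frame = base frame: x ahead of the robot, y to its left, z up, the work surface at z = 0. Lengths are in mm, angles in rad, forces in N, time in s.
With the tool pointing down it reaches from about 275 to 1000 mm from the base axis. Payload 8.4 kg.
Tool frame: the origin (TCP) lies between the finger pads; the fingertips stand 17 mm ahead of it and the grasp point (between the pads) lies 2 mm behind it (r.tcp_to_tips is the distance from the TCP to the fingertips, in mm); z points along the fingers, y is the line along which they close (so a half turn about z gives the same grasp; the last joint's range is limited). The gripper opens to 85 mm and grips with 20 to 120 N. Pads are 22 mm wide; open, the fingers measure 114 mm over their backs; the gripper's body (76 mm by 85 mm) begins 54 mm behind the grasp point. The pads swing forward as they close: fully open they stand 13 mm farther back than shut.
Start: joints at [-1.309, 0.353, 1.633, -0, 1.155, -0.002], TCP at [162.968, -603.382, 248.281] pointing down, gripper open.
Joint ranges: [-2.63, 2.63], [-0.92, 2.1], [0.06, 2.66], [-1.3, 4.44], [0, 2.69], [-3.02, 3.02]. Speed limits (rad/s): [2.22, 2.22, 2.79, 3.14, 3.14, 3.14].

INTERFACE

Orientations are given as [roll, pitch, yaw] about the fixed x, y, z axes, in that order (R = Rz(yaw) Ry(pitch) Rx(roll)).
In Python, from rig import r gives the robot as it stands. The module is installed in compiled form; this text tells all that it offers.
- The arm moves only by the tool apply_moves, never from a script. Its argument "series" is text: rows parted by semicolons, each of 7 numbers parted by spaces: the shift along the tool's x, y, z in cm, then the turn, a rotation vector about the tool's x, y, z in rad, then the gripper's target within -1 to 1 (shut at 1, half-way at 0, fully open at -1). In form: tx ty tz rx ry rz fingers; .... A call has exactly 10 rows; each row shifts and turns the commanded pose from where the row before left it, along the tool's axes as they then stand; what a row does not reach is not made up. A row lasts 1/12 s, in which the tool goes at most 41.7 mm and 7.16 degrees, less where a joint would pass 70% of its speed; a pose out of reach is approached as far as the arm can. A call with a gripper value outside its range is refused whole. The fingers move at their own pace and stop on an object; "squeeze" is the grip in N (left out, the last holds). Time passes only in rows, so rows that do not move let the fingers close, or fill a call up. It gives the time, the measured TCP pose, the force and the opening at its end, in the units of the state.
- r.sense(): the state, without advancing time (a new reading comes with each control period).
- r.grab_frame(name): name is "scene" or "top"; returns the picture (420x560x3 uint8, blue, green, red); there is no depth.
- r.camera_info(name): a dict with "K" (3x3 intrinsics, pixels), "extrinsics" (4x4, takes a point from camera to world coordinates). Camera axes: x right, y down, z forward; pixel columns grow to the right and rows downward; lengths in mm; the calibration is good to about 2 mm. A picture is of the moment at which its call begins. camera_info takes no time and is no camera call.
- r.sign_off(): hands the job in, once; it reports no verdict.
The state is a dict: "clock": time; "qpos": joint angles; "qvel": joint speeds; "joint_efforts": joint torques, N m; "eef_pos": TCP position; "tcp_rot": TCP orientation; "contact_force": force on the tool from outside, world axes, zero at the start; "wrist_torque": the same for the moment, N m; "opening": opening from 0.0 (shut) to 1.0 (fully open).
Only numpy, scipy, OpenCV 4.12 (cv2) and the standard library are available. Lean on these libraries where they do the work, as an engineer would, in place of code of your own. Each camera call takes 0.05 s, during which the arm holds its last target. There are 200 camera calls.

TASK

The slide scanner is about to be moved to another bench: set its transport lock. With a fingertip, push the black knob along the L-shaped slot in the scanner's deck, round the corner, and on until it is fully home at the closed end of the second leg, then take your hand away. Only push the knob, never grip it between two fingers, and leave everything else standing where it is.

Things in the scene. Friction and masses are not known exactly. Their poses are not given: they have to be found in the camera images.
- scanner: Slide scanner, fixed: flat grey-white box, 300 (x) by 340 (y) mm, pale grey deck 60 mm above the table. Origin at the centre of its underside, z up, turned up to 0.5 rad either way. Blue-topped head on the deck from y = 90 to 166 mm, x = -110 to 140, rising to 125 mm. A 15 mm wide L-shaped slot in the deck: first leg along the scanner's +y, second from its end along the scanner's +x.
- slot_start (a point): Point on the deck surface where the knob's axis stands at the beginning of the first leg (scanner frame x = -35, y = -80, z = 60 mm). The knob begins here or up to 35 mm along the first leg.
- slot_corner (a point): Point on the deck surface where the knob's axis stands at the corner of the slot (scanner frame x = -35, y = 0, z = 60 mm): 80 mm from slot_start along the scanner's +y.
- slot_end (a point): Point on the deck surface where the knob's axis stands at the closed end of the second leg, the locked place (scanner frame x = +30, y = 0, z = 60 mm): 65 mm from slot_corner along the scanner's +x.
- lock_knob (a point): Centre of the lock's knob, 18 mm above the deck: black, four upright lobes, 28 mm across, from 5 to 31 mm above the deck, grey dome on top to 37 mm. Its 12 mm steel stem runs in the slot with 1.5 mm play each side. It cannot turn, tilt or lift, slides with about 2 N of friction (a little more when pushed quickly) and stays where it is left.
- lock_along (a joint): Travel of the knob along the scanner's +y, in m: 0 at slot_start, 0.080 at slot_corner (it stops against the slot's edge at about 0.0815).
- lock_across (a joint): Travel of the knob along the scanner's +x, in m: 0 in the first leg, 0.065 at slot_end, where it stops against the slot's end.
- oil_bottle: Bystander: small amber bottle, 28 mm across, 58 mm tall, loose on the deck near scanner x = 105, y = -118 mm. Origin under its centre.
- petri_dish: Bystander: flat glass dish, 60 mm across, 16 mm tall, loose on the deck near scanner x = -106, y = -118 mm. Origin under its centre.
- slide_box: Bystander: grey and white box for slides, 87 x 42 x 34 mm, on the table beside the scanner's -y side. Origin under its centre.
- stain_bottle: Bystander: amber bottle, 52 mm across, 100 mm tall, on the table beside the scanner's -y side. Origin under its centre.
- beaker: Bystander: glass beaker, 66 mm across, 75 mm tall, on the table beside the scanner's +y side. Origin under its centre.
- marker: Bystander: marker pen, 130 mm long, 13 mm thick, lying on the table to the robot's left. Origin under its middle.
- weight: Bystander: steel balance weight, 40 mm across, 48 mm tall, on the table to the robot's right. Origin under its centre.

How it is judged:
By the outcome, as a careful person would: the job done as asked, in the order asked, and still so for the second after the job is handed in, with the robot touching nothing.
It also fails if it takes over 45 s, if anything falls off the work surface, if the arm or the gripper's body presses on something with over 40 N, if the wrist force passes 120 N, or if a joint passes its speed limit or range.

## Working session

There is one attempt and no reset: what is moved stays moved. The work goes in short steps, Python scripts to look and compute and a tool call to move; the robot and the scene stay as the last step left them, time stands still between calls to the robot, and variables do not carry over. Pictures are saved under pics/ and viewed, on a budget of 10 in all, crops included, one or two more only if the job needs it, and the job is handed in when it is done.

Besides the shell and the picture viewer there is one more tool, called as name(argument=value, ...), one argument or row to a line, values as JSON. apply_moves: Moves the arm, as the interface text tells. Its arguments: {"type":"object","properties":{"series":{"type":"string"},"squeeze":{"type":"number"}},"required":["series"]}

```bash
mkdir -p pics; python3 - <<'E'
from rig import r
import cv2, numpy as np
for n in ("scene","top"):
    im=r.grab_frame(n); cv2.imwrite(f"pics/{n}0.png",im)
    c=r.camera_info(n); print(n,np.round(c["K"],1).tolist(),np.round(c["extrinsics"],3).tolist())
s=r.sense(); print({k:np.round(v,3).tolist() for k,v in s.items()}, r.tcp_to_tips)
E
```

```text
scene [[400.4, 0.0, 282.6], [0.0, 400.4, 211.7], [0.0, 0.0, 1.0]] [[0.785, 0.414, -0.461, 1105.589], [0.62, -0.542, 0.567, -610.708], [-0.016, -0.731, -0.682, 800.922], [0.0, 0.0, 0.0, 1.0]]
top [[461.5, 0.0, 273.0], [0.0, 461.5, 217.4], [0.0, 0.0, 1.0]] [[-0.003, -0.999, 0.05, 515.21], [-1.0, 0.003, 0.003, 3.155], [-0.003, -0.05, -0.999, 1475.879], [0.0, 0.0, 0.0, 1.0]]
{'clock': 0.1, 'qpos': [-1.309, 0.354, 1.634, -0.0, 1.155, -0.002], 'qvel': [-0.001, -0.0, -0.001, 0.0, -0.001, -0.001], 'joint_efforts': [0.0, -60.636, -34.282, 0.0, 0.004, -0.0], 'eef_pos': [162.858, -602.977, 247.622], 'tcp_rot': [-3.14, 0.0, 0.264], 'contact_force': [0.084, -0.061, 0.238], 'wrist_torque': [0.064, -0.041, 0.038], 'opening': 1.002} 17.0
```

View pics/scene0.png

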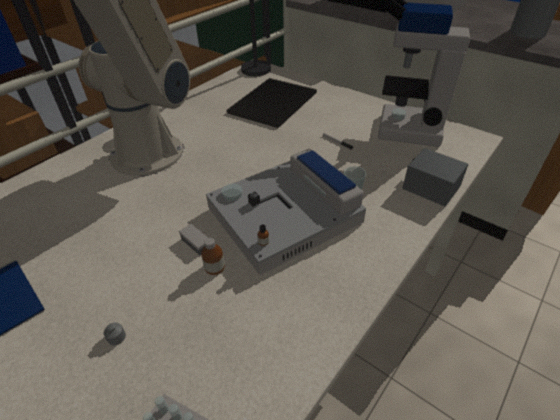

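View pics/top0.png

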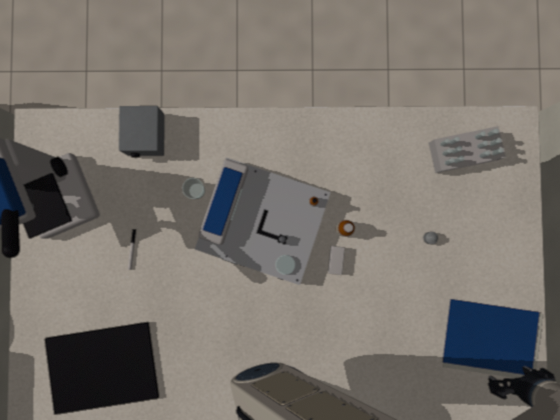

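The top view shows the slot's dark L, with its corner near (258,233), its end near (266,210) and the knob near (284,239). I'll take an enlarged crop.

```bash
python3 - <<'E'
import cv2
a=cv2.imread("pics/top0.png")[150:290,190:350]; b=cv2.imread("pics/scene0.png")[140:280,200:370]
cv2.imwrite("pics/c1.png",cv2.resize(a,None,fx=5,fy=4.2857*5/4.2857*0+5*0.85 if 0 else 4.25*1.0,interpolation=cv2.INTER_CUBIC) if 0 else cv2.resize(a,None,fx=4,fy=4,interpolation=cv2.INTER_CUBIC))
cv2.imwrite("pics/c2.png",cv2.resize(b,None,fx=4,fy=4,interpolation=cv2.INTER_CUBIC))
E
```

```text
(no output)
```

View pics/c1.png

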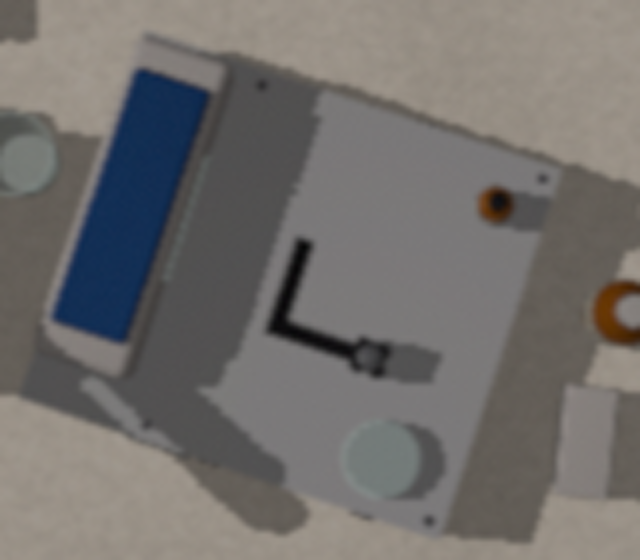

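View pics/c2.png

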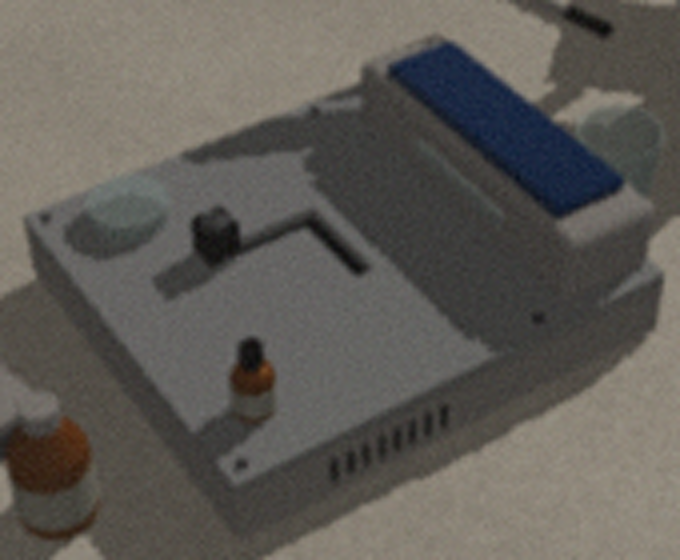

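Crop pixels, with full-image position = (190,150) + p/4:
- Four deck screws at (262,85), (543,178), (430,520) and (147,425).
- Slot corner near (278,326), slot end edge near (303,240).
- Knob at (372,356).
- Bottle at (495,205) and dish at (382,458).

Next I fit the scanner frame.

```bash
cat > h.py <<'E'
import cv2, numpy as np
from rig import r
def ray(n,uv,z):
    c=r.camera_info(n);K=np.array(c["K"]);E=np.array(c["extrinsics"])
    uv=np.atleast_2d(np.asarray(uv,float))
    d=np.c_[uv,np.ones(len(uv))]@np.linalg.inv(K).T@E[:3,:3].T
    return (E[:3,3]+d*((z-E[2,3])/d[:,2])[:,None])[:,:2]
def crop(n,p): 
    return np.asarray(p,float)/4+np.array([190,150] if n=="top" else [200,140])-.375
E
python3 - <<'E'
from h import *
np.set_printoptions(precision=1,suppress=True)
S={"top":[(262,85),(543,178),(430,520),(147,425)],"scene":[(538,317),(240,464),(44,217),(315,110)]}
for n,p in S.items():
    w=ray(n,crop(n,p),60); print(n,w.tolist(),w.mean(0))
    # order: (+x,+y),(+x,-y),(-x,-y),(-x,+y)
    vy=(w[0]-w[1]+w[3]-w[2])/2; vx=(w[0]-w[3]+w[1]-w[2])/2
    print("len",np.hypot(*vx),np.hypot(*vy),"yaw",np.arctan2(vx[1],vx[0]),np.arctan2(-vy[0],vy[1]))
def mask(n,lo):
    im=cv2.imread(f"pics/{n}0.png"); return im.max(2)<lo
m=mask("top",60)[205:250,250:295]; 
k,l,st,c=cv2.connectedComponentsWithStats(m.astype(np.uint8))
print(st,c)
i=1+st[1:,4].argmax(); ys,xs=np.nonzero(l==i); w=ray("top",np.c_[xs+250,ys+205],60)
np.save("slot.npy",w)
ctr=ray("top",crop("top",S["top"]),60).mean(0); v=ray("top",crop("top",S["top"]),60)
vx=(v[0]-v[3]+v[1]-v[2]);vy=(v[0]-v[1]+v[3]-v[2]); a=np.mean([np.arctan2(vx[1],vx[0]),np.arctan2(-vy[0],vy[1])])
R=np.array([[np.cos(a),-np.sin(a)],[np.sin(a),np.cos(a)]]); q=(w-ctr)@R
leg1=q[(q[:,1]>-45)&(q[:,1]<-12)]; leg2=q[(q[:,0]>-20)&(q[:,0]<25)]
print("a",a,"leg1 x",leg1[:,0].mean(),"leg2 y",leg2[:,1].mean(),"xmin/max",q.min(0),q.max(0))
for n,p,z in (("top",(372,356),97),("scene",(213,216),97),("top",(370,357),78),("scene",(215,235),78)):
    print(n,"knob",z,(ray(n,crop(n,p),z)-ctr)@R)
for p,z in (((495,205),58+60),((382,458),76)): print((ray("top",crop("top",p),z)-ctr)@R)
E
```

```text
top [[729.6511048298963, 62.13730080851209], [656.8153322839912, -154.03429055040925], [395.3267008657916, -65.5469848786068], [468.2570437650743, 150.47887055109427]] [562.5  -1.7]
len 275.9867575077698 228.05832226789263 yaw -0.32610689129696374 -0.325287038868442
scene [[730.3778510603275, 66.95014245001664], [656.8638540135598, -150.85712575038895], [394.13271017575255, -60.33484641182338], [469.1307010884457, 156.11907239849074]] [562.6   3. ]
len 276.96668711180394 229.4768992249712 yaw -0.33036823852866587 -0.32951916504161216
[[   0    0   45   45 1824]
 [   7    5   31   34  201]] [[22.4 21.8]
 [18.5 24.3]]
a -0.32569696508270285 leg1 x -33.51428829254855 leg2 y 44.170850178140924 xmin/max [-45.8 -44.6] [33.8 50.4]
top knob 97 [[-33.8 -32. ]]
scene knob 97 [[-34.7 -28.2]]
top knob 78 [[-34.8 -31.1]]
scene knob 78 [[-36.5 -27. ]]
[[100.3 -82.5]]
[[-104.2  -63.8]]
```

apply_moves(
  series="2.9 -2.7 0 0 0 0 1;2.9 -2.7 0 0 0 0 1;2.9 -2.7 0 0 0 0 1;2.9 -2.7 0 0 0 0 1;2.9 -2.7 0 0 0 0 1;2.9 -2.7 0 0 0 0 1;2.9 -2.7 0 0 0 0 1;2.9 -2.7 0 0 0 0 1;2.9 -2.7 0 0 0 0 1;2.9 -2.7 0 0 0 0 1",
  squeeze=20,
)

```text
clock: 0.93
eef_pos: [373.0, -265.3, 248.2]
tcp_rot: [-3.141, 0.0, 0.264]
contact_force: [-0.0, -0.1, -0.0]
opening: -0.002
```

apply_moves(
  series="2.9 -2.7 0 0 0 0 1;2.9 -2.7 0 0 0 0 1;2.9 -2.7 0 0 0 0 1;2.9 -2.7 0 0 0 0 1;2.9 -2.7 0 0 0 0 1;0 0 0 0 0 -0.12 1;0 0 0 0 0 -0.12 1;0 0 0 0 0 -0.12 1;0 0 0 0 0 -0.12 1;0 0 0 0 0 -0.12 1",
)

```text
clock: 1.77
eef_pos: [477.1, -98.7, 248.0]
tcp_rot: [-3.141, 0.0, 0.87]
contact_force: [-0.9, 0.6, -0.1]
opening: 0.004
```

apply_moves(
  series="0 0 0 0 0 -0.12 1;0 0 0 0 0 -0.12 1;0 0 0 0 0 -0.12 1;0 0 0 0 0 -0.023 1;0 0 0 0 0 0 1;0 0 0 0 0 0 1;0 0 0 0 0 0 1;0 0 0 0 0 0 1;0 0 0 0 0 0 1;0 0 0 0 0 0 1",
)

```text
clock: 2.6
eef_pos: [477.3, -99.0, 248.3]
tcp_rot: [3.142, -0.0, 1.246]
contact_force: [0.0, -0.0, 0.7]
opening: -0.003
```

apply_moves(
  series="2.25 0.7 0 0 0 0 1;2.25 0.7 0 0 0 0 1;0 0 3 0 0 0 1;0 0 3 0 0 0 1;0 0 3 0 0 0 1;0 0 2 0 0 0 1;0 0 1.3 0 0 0 1;0 0 0 0 0 0 1;0 0 0 0 0 0 1;0 0 0 0 0 0 1",
)

```text
clock: 3.43
eef_pos: [505.6, -60.8, 126.2]
tcp_rot: [3.14, -0.0, 1.247]
contact_force: [0.1, -0.4, 0.4]
opening: -0.0
```

```bash
python3 - <<'E'
from h import *
b=r.grab_frame("scene")[140:280,200:370]; t=r.grab_frame("top")[150:290,190:350]
cv2.imwrite("pics/c3.png",np.hstack([cv2.resize(b,None,fx=4,fy=4,interpolation=cv2.INTER_CUBIC)]))
c=r.camera_info("scene");K=np.array(c["K"]);E=np.linalg.inv(c["extrinsics"])
s=r.sense();p=np.r_[s["eef_pos"][:2],s["eef_pos"][2]-17,1]
q=K@(E@p)[:3]; print(s["eef_pos"],((q[:2]/q[2])-[200,140]+.375)*4)
E
```

```text
[505.80064648 -60.88506093 126.52646063] [151.47483908 226.76493011]
```

View pics/c3.png

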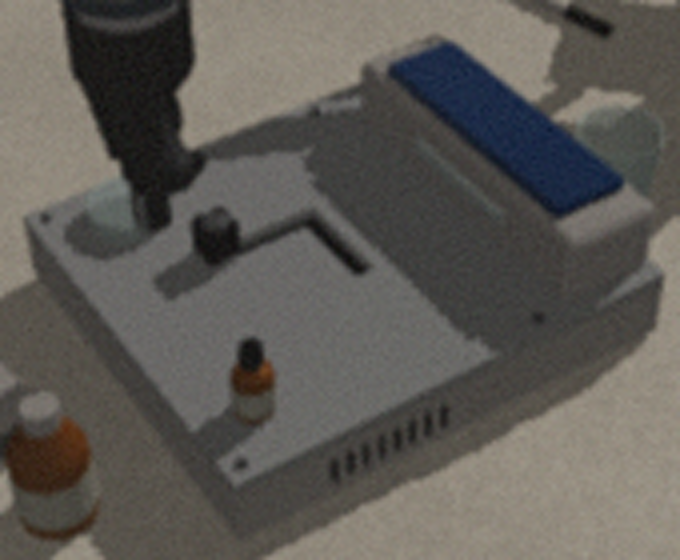

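The fingertip, near (152,228), stands behind the knob as projected. I'll lower it and begin the first push.

apply_moves(
  series="0 0 1.5 0 0 0 1;0 0 1.5 0 0 0 1;0 0 0.5 0 0 0 1;0 0 0 0 0 0 1;0.5 0 0 0 0 0 1;0.5 0 0 0 0 0 1;0.5 0 0 0 0 0 1;0.5 0 0 0 0 0 1;0.4 0 0 0 0 0 1;0.4 0 0 0 0 0 1",
)

```text
clock: 4.37
eef_pos: [514.3, -33.8, 90.7]
tcp_rot: [3.141, 0.0, 1.247]
contact_force: [0.5, -2.2, 1.9]
opening: 0.003
```

apply_moves(
  series="0.4 0 0 0 0 0 1;0.4 0 0 0 0 0 1;0.4 0 0 0 0 0 1;0.4 0 0 0 0 0 1;0.4 0 0 0 0 0 1;0.4 0 0 0 0 0 1;0.4 0 0 0 0 0 1;0.4 0 0 0 0 0 1;0.4 0 0 0 0 0 1;0.4 0 0 0 0 0 1",
)

```text
clock: 5.2
eef_pos: [526.8, 4.1, 90.3]
tcp_rot: [3.141, -0.0, 1.247]
contact_force: [1.2, -2.8, 0.6]
opening: 0.002
```

```bash
python3 - <<'E'
from h import *
b=r.grab_frame("scene")[140:280,200:370]
cv2.imwrite("pics/c4.png",cv2.resize(b,None,fx=4,fy=4,interpolation=cv2.INTER_CUBIC))
print(r.sense()["contact_force"])
E
```

```text
[ 0.08657162 -0.68091876  0.38128781]
```

View pics/c4.png

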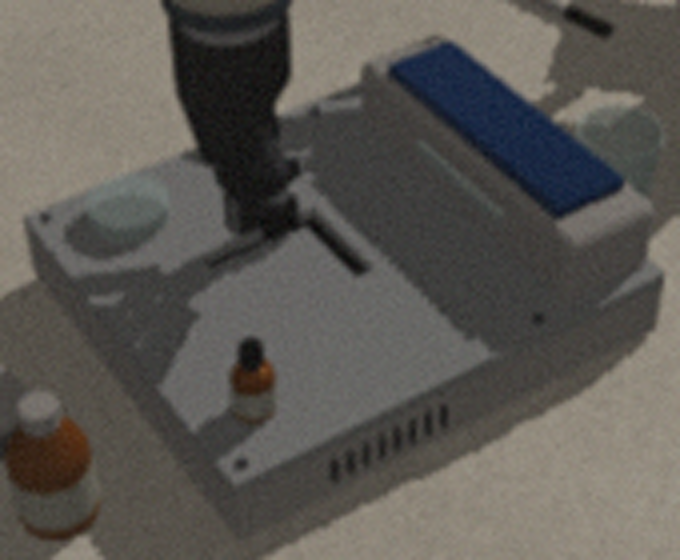

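The knob, near (285,208), is sliding up the first leg with the finger behind it. About 28 mm remains to the corner.

apply_moves(
  series="0.4 0 0 0 0 0 1;0.4 0 0 0 0 0 1;0.4 0 0 0 0 0 1;0.4 0 0 0 0 0 1;0.3 0 0 0 0 0 1;0.2 0 0 0 0 0 1;0.2 0 0 0 0 0 1;0.2 0 0 0 0 0 1;0 0 0 0 0 0 1;0 0 0 0 0 0 1",
)

```text
clock: 6.08
eef_pos: [534.4, 27.6, 90.3]
tcp_rot: [-3.141, -0.0, 1.247]
contact_force: [-0.1, 0.4, 0.2]
opening: 0.002
```

apply_moves(
  series="0 0 0 0 0 0 1;0 0 0 0 0 0 1;0 0 0 0 0 0 1;0 0 0 0 0 0 1;0 0 0 0 0 0 1;0 0 0 0 0 0 1;0 0 0 0 0 0 1;0.1 0 0 0 0 0 1;0.1 0 0 0 0 0 1;0.1 0 0 0 0 0 1",
)

```text
clock: 6.92
eef_pos: [535.4, 30.2, 90.3]
tcp_rot: [-3.141, 0.0, 1.247]
contact_force: [-0.5, -1.9, 0.3]
opening: -0.0
```

apply_moves(
  series="0 0 0 0 0 0 1;0 0 0 0 0 0 1;0 0 0 0 0 0 1;0 0 0 0 0 0 1;0 0 0 0 0 0 1;0 0 0 0 0 0 1;0 0 0 0 0 0 1;0.1 0 0 0 0 0 1;0.1 0 0 0 0 0 1;0.1 0 0 0 0 0 1",
)

```text
clock: 7.75
eef_pos: [536.2, 32.6, 90.3]
tcp_rot: [-3.141, 0.001, 1.247]
contact_force: [-1.9, -10.8, 2.8]
opening: -0.003
```

The force rose to 11 N, so the knob is at the corner stop. I'll go round to its −x side.

apply_moves(
  series="-1 0 0 0 0 0 1;-1 0 0 0 0 0 1;0 -2 0 0 0 0 1;0 -2 0 0 0 0 1;0 0 0 0 0 0 1;1.5 0 0 0 0 0 1;1.5 0 0 0 0 0 1;1.5 0 0 0 0 0 1;0 0 0 0 0 0 1;0 0 0 0 0 0 1",
)

```text
clock: 8.58
eef_pos: [506.8, 69.5, 90.3]
tcp_rot: [3.141, -0.0, 1.248]
contact_force: [0.7, -0.3, -0.2]
opening: 0.002
```

```bash
python3 - <<'E'
from h import *
b=r.grab_frame("scene")[140:280,200:370]
cv2.imwrite("pics/c5.png",cv2.resize(b,None,fx=4,fy=4,interpolation=cv2.INTER_CUBIC))
E
```

```text
(no output)
```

View pics/c5.png

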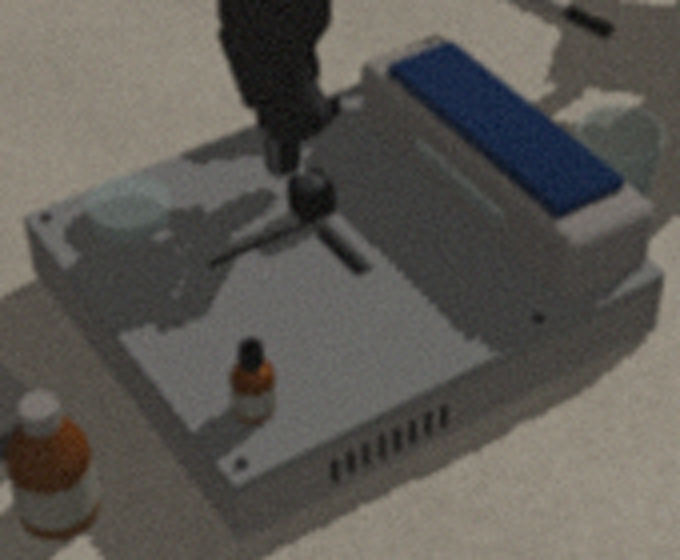

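The knob, near (312,195), sits at the corner, and the finger, near (280,160), stands behind it on the second leg's line. I'll push along +x now.

apply_moves(
  series="0 0.4 0 0 0 0 1;0 0.4 0 0 0 0 1;0 0.4 0 0 0 0 1;0 0.4 0 0 0 0 1;0 0.4 0 0 0 0 1;0 0.4 0 0 0 0 1;0 0.4 0 0 0 0 1;0 0.4 0 0 0 0 1;0 0.4 0 0 0 0 1;0 0.4 0 0 0 0 1",
)

```text
clock: 9.47
eef_pos: [544.3, 56.5, 90.1]
tcp_rot: [-3.141, 0.001, 1.247]
contact_force: [-4.4, -0.9, 1.9]
opening: -0.001
```

apply_moves(
  series="0 0.4 0 0 0 0 1;0 0.4 0 0 0 0 1;0 0.4 0 0 0 0 1;0 0.4 0 0 0 0 1;0 0.4 0 0 0 0 1;0 0.3 0 0 0 0 1;0 0.2 0 0 0 0 1;0 0.2 0 0 0 0 1;0 0.2 0 0 0 0 1;0 0.1 0 0 0 0 1",
)

```text
clock: 10.3
eef_pos: [572.9, 47.1, 90.2]
tcp_rot: [-3.141, 0.0, 1.247]
contact_force: [-4.4, -1.1, -0.3]
opening: -0.002
```

apply_moves(
  series="0 0.1 0 0 0 0 1;0 0.1 0 0 0 0 1;0 0.1 0 0 0 0 1;0 0.1 0 0 0 0 1;0 0.1 0 0 0 0 1;0 0.05 0 0 0 0 1;0 0.05 0 0 0 0 1;0 0.05 0 0 0 0 1;0 0.05 0 0 0 0 1;0 0.05 0 0 0 0 1",
)

```text
clock: 11.13
eef_pos: [580.0, 44.8, 90.3]
tcp_rot: [-3.142, -0.0, 1.247]
contact_force: [-4.0, -0.9, -1.3]
opening: 0.001
```

apply_moves(
  series="0 0.05 0 0 0 0 1;0 0.05 0 0 0 0 1;0 0.05 0 0 0 0 1;0 0.05 0 0 0 0 1;0 0.05 0 0 0 0 1;0 0.05 0 0 0 0 1;0 0 0 0 0 0 1;0 0 0 0 0 0 1;0 0.05 0 0 0 0 1;0 0.05 0 0 0 0 1",
)

```text
clock: 11.97
eef_pos: [581.6, 44.2, 90.0]
tcp_rot: [-3.137, 0.001, 1.247]
contact_force: [-12.5, 4.6, 6.3]
opening: 0.001
```

Force is 13 N with the finger stalled after 79 mm, against about 78 expected, so the knob is at the end stop. I'll press slightly more to seat it, then back away and lift.

apply_moves(
  series="0 0.05 0 0 0 0 1;0 0.05 0 0 0 0 1;0 0 0 0 0 0 1;0 0 0 0 0 0 1;0 0 0 0 0 0 1;0 0 0 0 0 0 1;0 0 0 0 0 0 1;0 0 0 0 0 0 1;0 0 0 0 0 0 1;0 0 0 0 0 0 1",
)

```text
clock: 12.8
eef_pos: [581.7, 44.1, 90.0]
tcp_rot: [-3.136, 0.001, 1.247]
contact_force: [-15.9, 5.1, 6.9]
opening: 0.002
```

apply_moves(
  series="0 -0.7 0 0 0 0 1;0 -1.3 0 0 0 0 1;0 -2 0 0 0 0 1;0 0 -2 0 0 0 1;0 0 -3 0 0 0 1;0 0 -4 0 0 0 1;0 -4 -3 0 0 0 1;-2 -4 0 0 0 0 1;-2 -4 0 0 0 0 1;-2 -4 0 0 0 0 1",
)

```text
clock: 13.63
eef_pos: [391.6, 49.5, 206.3]
tcp_rot: [3.137, -0.002, 1.247]
contact_force: [-1.3, 0.4, 0.0]
opening: 0.001
```

apply_moves(
  series="-4 0 0 0 0 0 1;-4 0 0 0 0 0 1;-4 0 0 0 0 0 1;-4 0 0 0 0 0 1;-2 0 0 0 0 0 1;0 0 0 0 0 0 1;0 0 0 0 0 0 1;0 0 0 0 0 0 1;0 0 0 0 0 0 1;0 0 0 0 0 0 1",
)

```text
clock: 14.47
eef_pos: [334.7, -120.7, 205.4]
tcp_rot: [3.141, -0.0, 1.248]
contact_force: [0.7, -0.3, 0.6]
opening: 0.001
```

```bash
python3 - <<'E'
from h import *
b=r.grab_frame("scene")[140:280,200:370]; t=r.grab_frame("top")[150:290,190:350]
f=lambda x:cv2.resize(x,(400,int(x.shape[0]*400/x.shape[1])),interpolation=cv2.INTER_CUBIC)[:329]
cv2.imwrite("pics/c6.png",np.hstack([f(b),f(t)]))
cv2.imwrite("pics/t6.png",r.grab_frame("top"))
E
```

```text
(no output)
```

View pics/c6.png

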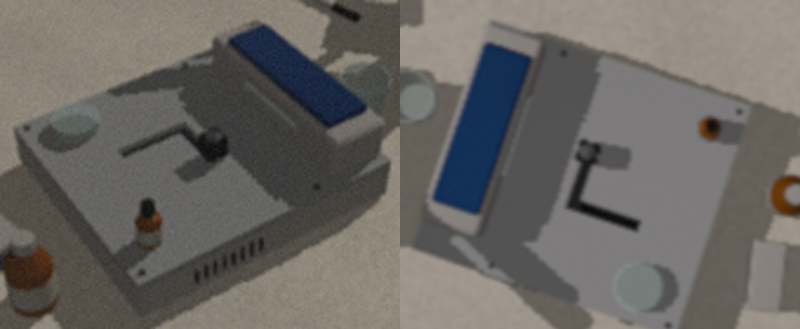

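The knob now covers the slot's far end, at (588,152) in the right pane. The bystanders look unmoved. I'll run a quick numeric check and hand in.

```bash
python3 - <<'E'
from h import *
a=-.3257;R=np.array([[np.cos(a),-np.sin(a)],[np.sin(a),np.cos(a)]])
k=np.array([[188/2.5+190,152/2.5+150],[372/4+190,356/4+150]])-.4
w=ray("top",k,97); q=(w-[562.5,-1.7])@R; print("knob now, before (fit frame):",q,"moved",q[0]-q[1])
d=cv2.absdiff(cv2.imread("pics/top0.png"),cv2.imread("pics/t6.png")).max(2)
for n,(x,y) in dict(oil=(314,201),dish=(286,264),stain=(346,228),box=(339,260),beaker=(193,188),marker=(134,248),weight=(431,238)).items():
    print(n,d[y-14:y+14,x-14:x+14].mean().round(1))
E
```

```text
knob now, before (fit frame): [[ 29.42191559  45.28584189]
 [-33.71312691 -31.89343617]] moved [63.1350425  77.17927806]
oil 2.5
dish 2.7
stain 2.5
box 2.6
beaker 2.5
marker 2.7
weight 2.8
```

```bash
python3 -c "
from rig import r
print(r.sign_off())"
```

```text
the job is handed in; nothing more can be done
None
```

The transport lock is set: I pushed the knob with the shut fingertips along the first leg, round the corner, and along the second leg to the closed end. I then withdrew the hand and handed the job in at about 15 s.

- **End stop:** at the end of the second leg the finger stalled at about 16 N, straight along the slot with almost no sideways load. The knob normally slides at about 2 to 4 N, so I take this as the hard stop and not a jam. At the corner it had stopped in the same way, at about 11 N.
- **Camera position:** the last top view puts the knob at the slot's far end. It measured 63 mm of travel on the second leg against 65 nominal, which is within my pixel reading error of about 2 mm.
- **Calibration:** the two cameras disagreed by about 5 mm in world y. I used their average and relied on contact force for the end positions.
- **Bystanders:** before-and-after comparison in the top view shows only image noise at all seven objects, so none moved. The robot was clear of everything at hand-in.

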